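# Lay out the glaze samples by their test tiles

## Task

Set out the glazing station: stand the green, the red and the blue glaze cup upright inside the ring of the stand that carries the test tile of the same colour, and lay the scraper fully home in its cutout in the black foam, blade in the wide end. The yellow cup and the white bottle are not part of the set: leave them standing where they are.

Things in the scene. Friction and masses are not known exactly. Their poses are not given: they have to be found in the camera images.
- cup_green: sealed glaze sample cup, a plain upright cylinder 46 mm in diameter and 42 mm tall, green glaze showing through its side and the middle of its white-rimmed lid, 70 g (may vary); origin at the centre of its underside, z up
- cup_red: sealed glaze sample cup, a plain upright cylinder 46 mm in diameter and 42 mm tall, red glaze showing through its side and the middle of its white-rimmed lid, 70 g (may vary); origin at the centre of its underside, z up
- cup_blue: sealed glaze sample cup, a plain upright cylinder 46 mm in diameter and 42 mm tall, blue glaze showing through its side and the middle of its white-rimmed lid, 70 g (may vary); origin at the centre of its underside, z up
- cup_yellow: sealed glaze sample cup, a plain upright cylinder 46 mm in diameter and 42 mm tall, yellow glaze showing through its side and the middle of its white-rimmed lid, 70 g (may vary); origin at the centre of its underside, z up; it has no stand and stays where it is
- stand_green: fixed wooden stand (board 98 x 68 mm, 8 mm thick) with a flat green glazed test tile (24 x 60 x 6 mm) and beside it a white upstanding ring for the cup (inner diameter 56 mm, outer 66 mm). Origin on the work surface below the ring's centre; floor inside the ring 8 mm above the origin, ring's top 16 mm; the tile's centre is 51 mm along +x; z up
- stand_red: fixed wooden stand (board 98 x 68 mm, 8 mm thick) with a flat red glazed test tile (24 x 60 x 6 mm) and beside it a white upstanding ring for the cup (inner diameter 56 mm, outer 66 mm). Origin on the work surface below the ring's centre; floor inside the ring 8 mm above the origin, ring's top 16 mm; the tile's centre is 51 mm along +x; z up
- stand_blue: fixed wooden stand (board 98 x 68 mm, 8 mm thick) with a flat blue glazed test tile (24 x 60 x 6 mm) and beside it a white upstanding ring for the cup (inner diameter 56 mm, outer 66 mm). Origin on the work surface below the ring's centre; floor inside the ring 8 mm above the origin, ring's top 16 mm; the tile's centre is 51 mm along +x; z up
- scraper: loose scraper lying flat, about 80 g: orange handle 20 mm wide (y), 22 mm high, from x = -62 to 33 mm; steel blade 4 mm thick, underside 2 mm above the handle's, from x = 33 to 98 mm (neck 28 mm wide, from 53 mm on 50 mm wide). Origin on the underside of the handle, below the place to grip it, near the centre of mass; x along the tool towards the blade, z up
- foam: fixed black foam block, x = -82 to 118 mm, 90 mm wide, 22 mm high, with a scraper-shaped recess, yellow floor at z = 8 mm, 4 mm play all round: handle part 28 mm wide from x = -66 mm, wide blade part 58 mm from x = 29 to 102 mm. A finger notch (x = -20 to 20 mm) cuts across it to z = 6 mm. Origin on the work surface, below the scraper's origin when that is home; z up
- bottle: loose upright white glaze bottle, 54 mm in diameter, 155 mm tall, beside the work area; origin at the centre of its underside; stays where it is
Mind the look-alikes: they are no part of the job. Several things have the shape of the bottle; the one meant has the colours described above.

How it is judged:
By the outcome, as a careful person would: the job done as asked, in the order asked, and still so for the second after the job is handed in, with the robot touching nothing.
It also fails if it takes over 112 s, if anything falls off the work surface, if the arm or the gripper's body presses on something with over 40 N, if the wrist force passes 120 N, or if a joint passes its speed limit or range.

## Robot

A 6-joint arm with a two-finger parallel gripper is mounted at the origin on the work surface. World frame = base frame: x ahead of the robot, y to its left, z up, the work surface at z = 0. Lengths are in m, angles in degrees, forces in N, time in s.
With the tool pointing down it reaches from about 0.4 to 0.825 m from the base axis. Payload 7 kg.
Tool frame: the origin (TCP) lies midway between the tips of the shut fingers; the grasp point (between the pads) lies 19 mm behind it (ctrl.hold_point_z is the distance from the TCP to the grasp point, in m); z points along the fingers, y is the line along which they close (so a half turn about z gives the same grasp; the last joint's range is limited). The gripper opens to 88 mm and grips with 3 to 60 N. Pads are 19 mm wide; open, the fingers measure 130 mm over their backs; the gripper's body (78 mm by 193 mm) begins 47 mm behind the grasp point.
Start: joints at [-50.3, 20.546, 0.682, 0, -70.136, -16.507], TCP at [0.266, -0.62, 0.206] pointing down, gripper open.
Joint ranges: [-176.03, 176.03], [-82.01, 121.73], [-58.28, 71.71], [-173.87, 95.51], [-174.79, -0.11], [-173.66, 173.66]. Speed limits (degrees/s): [136.94, 136.94, 172.46, 180, 180, 180].

## Interface

Orientations are given as [roll, pitch, yaw] about the fixed x, y, z axes, in that order (R = Rz(yaw) Ry(pitch) Rx(roll)).
In Python, from plant import ctrl gives the robot as it stands.
- The arm moves only by the tool apply_moves, never from a script. Its argument "deltas" is a list of rows, each an object with "fingers": the finger opening in mm, from 0 to 87.6; "delta_pos": the shift along the tool's x, y, z in mm, a list of three; "angular": the turn, a rotation vector about the tool's x, y, z in degrees, a list of three. A call has 1 to 10 rows; each row is the pose to reach, as a shift and turn from the pose commanded when the call began, along the tool's axes at that moment; what a row does not reach only later rows make up. A row lasts 1/10 s, in which the tool goes at most 50 mm and 8.59 degrees, less where a joint would pass 70% of its speed; a pose out of reach is approached as far as the arm can. A call with a gripper value outside its range is refused whole. The fingers move at their own pace and stop on an object; the grip force is fixed at half the most. Time passes only in rows, so rows that repeat a pose let the fingers close. It gives the time, the measured TCP pose, the force, the opening and the grip force at its end, in the units of the state.
- ctrl.get_obs(): the state, without advancing time (a new reading comes with each control period).
- ctrl.snapshot(name): name is "side" or "top" or "wrist"; returns the picture (384x512x3 uint8, red, green, blue); there is no depth.
- ctrl.camera_params(name): a dict with "fx", "fy", "cx", "cy" (pixels), "cam_to_world" (4x4, takes a point from camera to world coordinates); the wrist camera has in their place "mount" (4x4, takes a point from camera to tool coordinates, whose origin is the TCP and whose axes are the flange's). Camera axes: x right, y up, looking along -z (the intrinsics and any distortion apply to the point x, -y, -z); pixel columns grow to the right and rows downward; lengths in m; the calibration is good to about 2 mm. A picture is of the moment at which its call begins: read the wrist's pose just before it. camera_params takes no time and is no camera call.
- ctrl.close_job(): hands the job in; it is judged then, once.
The state is a dict: "clock": time; "joint_pos": joint angles; "qvel": joint speeds; "tau": joint torques, N m; "tool_pos": TCP position; "orientation": TCP orientation; "force": force on the tool from outside, world axes, zero at the start; "moment": the same for the moment, N m; "opening": finger opening in m; "gripper_force": force on a finger pad.
Only numpy, scipy, OpenCV 4.12 (cv2) and the standard library are available. Lean on these libraries where they do the work, as an engineer would, in place of code of your own. Each camera call takes 0.05 s, during which the arm holds its last target. There are 200 camera calls.

## Working session

There is one attempt and no reset: what is moved stays moved. The work goes in short steps, Python scripts to look and compute and a tool call to move; the robot and the scene stay as the last step left them, time stands still between calls to the robot, and variables do not carry over. Pictures are saved under pics/ and viewed, at most 14 in all, crops included, and the job is handed in when it is done.

Besides the shell and the picture viewer there is one more tool, called after ">>>" by a JSON object that holds its "api" and its "payload", one argument or row to a line. apply_moves: Moves the arm, as the interface text tells. Its arguments: {"type":"object","properties":{"deltas":{"type":"array"}},"required":["deltas"]}

```bash
mkdir -p pics; ls
python3 - <<'E'
from plant import ctrl
import cv2, json
for n in ("top","side"):
    cv2.imwrite(f"pics/{n}0.png", cv2.cvtColor(ctrl.snapshot(n),cv2.COLOR_RGB2BGR)); print(n,ctrl.camera_params(n))
print(ctrl.camera_params("wrist")); print(ctrl.get_obs(), ctrl.hold_point_z)
E
```

```text
pics
top {'fx': 347.3379391199538, 'fy': 347.3379391199538, 'cx': 253.48222524777023, 'cy': 196.82120472968472, 'cam_to_world': array([[ 1.44640450e-02,  9.98799521e-01, -4.68007375e-02,
         4.44825568e-01],
       [-9.99895057e-01,  1.44863718e-02,  1.37907463e-04,
        -1.92299732e-02],
       [ 8.15714794e-04,  4.67938315e-02,  9.98904236e-01,
         1.04489599e+00],
       [ 0.00000000e+00,  0.00000000e+00,  0.00000000e+00,
         1.00000000e+00]])}
side {'fx': 481.0345224515875, 'fy': 481.0345224515875, 'cx': 259.9052690281076, 'cy': 193.25371956558098, 'cam_to_world': array([[-0.73640307,  0.53824119, -0.40988649, -0.06968942],
       [-0.67632513, -0.57029906,  0.46620091,  0.65188371],
       [ 0.01717065,  0.62052832,  0.78399603,  1.13502552],
       [ 0.        ,  0.        ,  0.        ,  1.        ]])}
{'fx': 277.23311113876343, 'fy': 277.23311113876343, 'cx': 256.01989970162225, 'cy': 190.43942453875485, 'mount': array([[ 6.99505541e-04,  9.70242157e-01,  2.42135640e-01,
         6.43117620e-02],
       [ 9.99999349e-01, -4.60378721e-04, -1.04415130e-03,
   
[... 176 characters left out ...]
1.00000000e+00]])}
{'clock': 0.1, 'joint_pos': array([-5.03016283e+01,  2.05865007e+01,  6.39364113e-01, -1.85737394e-02,
       -7.01372405e+01, -1.65061857e+01]), 'qvel': array([ 0.04848444, -0.00907892, -0.00847932, -0.02539418, -0.04123806,
        0.0025945 ]), 'tau': array([-1.50765412e-03, -5.84163094e+01,  2.93750703e+01,  7.01554611e+00,
        1.01432719e-02, -8.13707015e-05]), 'tool_pos': array([ 0.26560539, -0.62002723,  0.20492575]), 'orientation': array([ 1.79914139e+02, -7.23346335e-03, -1.56814132e+02]), 'force': array([ 0.00343912, -0.2901115 , -0.37649513]), 'moment': array([ 0.01478442, -0.01372479,  0.01656364]), 'gripper_force': 0.0, 'opening': 0.087604839881314} 0.0188
```

View pics/top0.png

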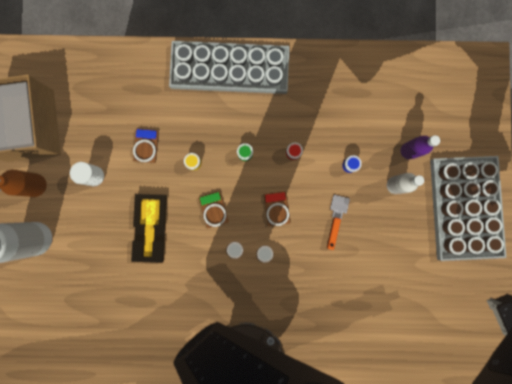

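View pics/side0.png

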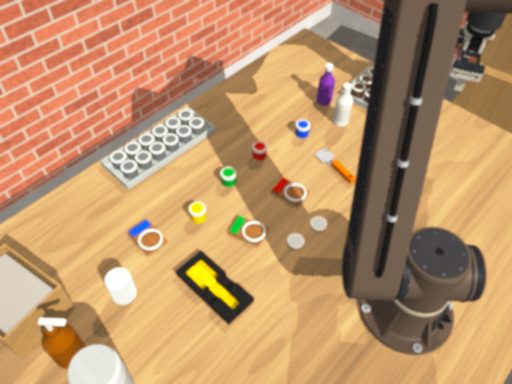

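The top view shows green cup ~(244,152), red ~(294,150), blue ~(352,163), yellow (192,161). The stands are green ~(214,213), red ~(277,213) and blue ~(144,148), the foam is ~(150,228) with its wide end up, and the scraper is ~(337,222) with its blade up. Next I measure by colour masks.

```bash
cat > h.py <<'E'
from plant import ctrl
import cv2, numpy as np
from scipy.spatial.transform import Rotation as R
HUE={'green':(45,85),'red':(170,8),'blue':(108,130),'yellow':(22,34),'orange':(6,16)}
def pose():
    o=ctrl.get_obs(); T=np.eye(4); T[:3,:3]=R.from_euler('xyz',o['orientation'],degrees=True).as_matrix(); T[:3,3]=o['tool_pos']; return T
def grab(n,save=None):
    p=ctrl.camera_params(n); T=pose()@p['mount'] if n=='wrist' else p['cam_to_world']
    im=ctrl.snapshot(n)
    if save: cv2.imwrite(f'pics/{save}.png',im[:,:,::-1])
    return im,p,T
def cast(uv,z,p,T):
    uv=np.atleast_2d(uv).astype(float)
    d=np.c_[(uv[:,0]-p['cx'])/p['fx'],-(uv[:,1]-p['cy'])/p['fy'],-np.ones(len(uv))]@T[:3,:3].T
    return T[:3,3]+d*((z-T[2,3])/d[:,2])[:,None]
def mask(im,c,s=120,v=60):
    h=cv2.cvtColor(im,cv2.COLOR_RGB2HSV); a,b=HUE[c]; H=h[...,0]
    m=((H>=a)&(H<=b)) if a<b else ((H>=a)|(H<=b))
    return (m&(h[...,1]>s)&(h[...,2]>v)).astype(np.uint8)*255
def blobs(m,amin=20):
    n,l,s,c=cv2.connectedComponentsWithStats(m)
    return sorted([(int(s[i,4]),c[i],s[i,:4],l==i) for i in range(1,n) if s[i,4]>=amin],key=lambda b:-b[0])
def deltas(T,target,yaw):
    """shift (mm, tool axes) to bring TCP to target, and tool-z turn for tool down with given yaw mod 180"""
    d=T[:3,:3].T@(np.array(target)-T[:3,3])*1000
    y=R.from_matrix(T[:3,:3]).as_euler('xyz',degrees=True)[2]
    return np.round(d,1), round(-((yaw-y+90)%180-90),1)
E
python3 - <<'E'
from h import *
im,p,T=grab('top')
for c in HUE:
    for a,ct,bb,_ in blobs(mask(im,c)):
        if ct[1]>270: continue
        print(c,a,ct.round(1),bb,*[cast(ct,z,p,T)[0].round(3)[:2] for z in (.014,.042)])
E
```

```text
green 162 [209.7 198.2] [200 192  20  13] [0.487 0.111] [0.486 0.107]
green 84 [244.6 151.1] [240 146  10  11] [0.63  0.009] [0.625 0.008]
red 188 [274.9 197. ] [265 192  21  11] [ 0.493 -0.083] [ 0.492 -0.081]
red 107 [294.4 150. ] [289 145  12  11] [ 0.635 -0.14 ] [ 0.63  -0.136]
blue 156 [145.8 133.7] [136 129  20  10] [0.678 0.306] [0.671 0.297]
blue 99 [353.1 163.1] [348 158  11  11] [ 0.598 -0.315] [ 0.594 -0.307]
yellow 712 [149.4 221. ] [140 198  20  58] [0.417 0.288] [0.418 0.28 ]
yellow 107 [191.1 160.5] [186 155  11  12] [0.599 0.168] [0.595 0.163]
orange 111018 [249.6 221.7] [  0  36 512 348] [ 0.419 -0.009] [ 0.42  -0.009]
orange 203 [214.5 214.7] [207 207  16  16] [0.438 0.095] [0.439 0.092]
orange 203 [277.4 213.8] [270 206  16  16] [ 0.444 -0.091] [ 0.444 -0.089]
orange 185 [144.  150.3] [137 143  15  16] [0.627 0.31 ] [0.623 0.301]
orange 182 [192.1 111.4] [174 101  35  17] [0.747 0.169] [0.739 0.164]
orange 93 [415.2 163.6] [400 158  28  13] [ 0.599 -0.501] [ 0.595 -0.488]
orange 76 [507.8 191. ] [503 180   9  25] [ 0.521 -0.776] [ 0.519 -0.755]
orange 51 [457.6 245
[... 449 characters left out ...]
9 203   8   8] [ 0.474 -0.729] [ 0.473 -0.71 ]
orange 47 [132.1 159.1] [126 152  13  13] [0.601 0.345] [0.596 0.335]
orange 45 [474.9 226.1] [471 223   8   7] [ 0.416 -0.676] [ 0.417 -0.658]
orange 39 [303.1  66.5] [297  59  11  14] [ 0.89  -0.164] [ 0.878 -0.16 ]
orange 36 [453.7 208.1] [451 205   6   8] [ 0.468 -0.614] [ 0.468 -0.598]
orange 28 [415.4 197.8] [412 194   8   8] [ 0.497 -0.501] [ 0.496 -0.487]
orange 24 [179.9  99.7] [176  95   8  10] [0.783 0.206] [0.773 0.2  ]
orange 24 [427.1 185.4] [425 182   5   8] [ 0.535 -0.536] [ 0.532 -0.522]
orange 24 [473.1 188. ] [470 186   7   5] [ 0.529 -0.673] [ 0.526 -0.655]
orange 20 [157.9  47.8] [154  44   9   8] [0.941 0.277] [0.928 0.269]
```

>>> {"api": "apply_moves", "payload": {
  "deltas": [
    {"fingers": 70, "delta_pos": [-58, 44, 0], "angular": [0, 0, 5]},
    {"fingers": 70, "delta_pos": [-96, 72, 0], "angular": [0, 0, 10]},
    {"fingers": 70, "delta_pos": [-135, 102, 0], "angular": [0, 0, 15]},
    {"fingers": 70, "delta_pos": [-174, 131, 0], "angular": [0, 0, 20]},
    {"fingers": 70, "delta_pos": [-213, 161, 0], "angular": [0, 0, 23.2]},
    {"fingers": 70, "delta_pos": [-252, 190, 0], "angular": [0, 0, 23.2]},
    {"fingers": 70, "delta_pos": [-290, 220, 0], "angular": [0, 0, 23.2]},
    {"fingers": 70, "delta_pos": [-328, 248, 0], "angular": [0, 0, 23.2]},
    {"fingers": 70, "delta_pos": [-366, 277, 0], "angular": [0, 0, 23.2]},
    {"fingers": 70, "delta_pos": [-405, 306, 0], "angular": [0, 0, 23.2]}
  ]
}}

```text
clock: 1.15
tool_pos: [0.5143, -0.1842, 0.2059]
orientation: [180.0, 0.0, -180.0]
force: [0.7, -0.8, 0.4]
opening: 0.0699
gripper_force: 0.0
```

Run:
```python
from h import *
T=pose(); print(T.round(3)); print(deltas(T,[.60,.01,.2],180))
```

```text
[[-1.    -0.     0.     0.514]
 [-0.     1.     0.    -0.184]
 [-0.     0.    -1.     0.206]
 [ 0.     0.     0.     1.   ]]
(array([-85.8, 194.2,   5.9]), np.float64(0.0))
```

>>> {"api": "apply_moves", "payload": {
  "deltas": [
    {"fingers": 70, "delta_pos": [-20, 38, 10], "angular": [0, 0, 0]},
    {"fingers": 70, "delta_pos": [-40, 76, 20], "angular": [0, 0, 0]},
    {"fingers": 70, "delta_pos": [-60, 114, 30], "angular": [0, 0, 0]},
    {"fingers": 70, "delta_pos": [-80, 152, 45], "angular": [0, 0, 0]},
    {"fingers": 70, "delta_pos": [-110, 194, 56], "angular": [0, 0, 0]},
    {"fingers": 70, "delta_pos": [-110, 194, 56], "angular": [0, 0, 0]},
    {"fingers": 70, "delta_pos": [-110, 194, 56], "angular": [0, 0, 0]}
  ]
}}

```text
clock: 1.85
tool_pos: [0.6237, 0.0089, 0.1484]
orientation: [-180.0, -0.1, -179.9]
force: [-0.4, -0.5, 0.1]
opening: 0.0701
gripper_force: 0.0
```

```bash
cat >> h.py <<'E'
def see(save=None,n='wrist'):
    """coloured blobs, with bounding-box centre and mask centroid cast to cup lid, tile and ring heights"""
    im,p,T=grab(n,save); print('tcp',T[:3,3].round(3),pose()[:3,3].round(4))
    for c in ('green','red','blue','yellow'):
        for a,ct,bb,_ in blobs(mask(im,c),150):
            print(c,a,bb,*[cast(ct,z,p,T)[0].round(4)[:2] for z in (.014,.042)])
    return im,p,T
E
python3 -c "
from h import *
see('w1')"
```

```text
tcp [0.56  0.009 0.327] [0.6234 0.008  0.1491]
green 1425 [324  30  61  41] [0.4873 0.1102] [0.4938 0.1011]
green 878 [240 169  33  33] [0.6308 0.0089] [0.6245 0.0089]
red 1478 [138  41  61  33] [ 0.4943 -0.0826] [ 0.5002 -0.0744]
red 874 [102 173  35  32] [ 0.6362 -0.1505] [ 0.6293 -0.1363]
red 434 [120 163  35  38] [ 0.6216 -0.1213] [ 0.6161 -0.1097]
yellow 984 [389 139  35  36] [0.5974 0.1783] [0.594  0.1632]
yellow 458 [368 133  32  41] [0.5899 0.1465] [0.5872 0.1342]
```

View pics/w1.png

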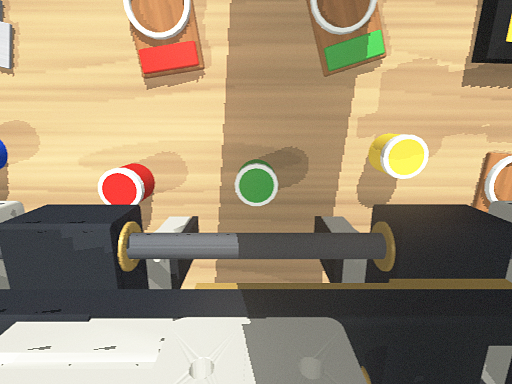

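The view shows the green lid at (256,185) under the TCP, red at (119,188), yellow at (406,157), with the red tile at (169,58) and green tile at (354,50). These agree with the top view, so I grasp green.

>>> {"api": "apply_moves", "payload": {
  "deltas": [
    {"fingers": 70, "delta_pos": [-1, 1, 40], "angular": [0, 0, 0]},
    {"fingers": 70, "delta_pos": [-1, 1, 80], "angular": [0, 0, 0]},
    {"fingers": 70, "delta_pos": [-1, 1, 115], "angular": [0, 0, 0]},
    {"fingers": 70, "delta_pos": [-1, 1, 134], "angular": [0, 0, 0]},
    {"fingers": 70, "delta_pos": [-1, 1, 134], "angular": [0, 0, 0]},
    {"fingers": 30, "delta_pos": [-1, 1, 134], "angular": [0, 0, 0]},
    {"fingers": 30, "delta_pos": [-1, 1, 134], "angular": [0, 0, 0]},
    {"fingers": 30, "delta_pos": [-1, 1, 134], "angular": [0, 0, 0]},
    {"fingers": 30, "delta_pos": [-1, 1, 134], "angular": [0, 0, 0]},
    {"fingers": 30, "delta_pos": [-1, 1, 134], "angular": [0, 0, 0]}
  ]
}}

```text
clock: 2.9
tool_pos: [0.6256, 0.0088, 0.0172]
orientation: [180.0, 0.1, -180.0]
force: [-1.2, 0.3, 7.2]
opening: 0.0444
gripper_force: 30.0
```

>>> {"api": "apply_moves", "payload": {
  "deltas": [
    {"fingers": 30, "delta_pos": [0, 0, -40], "angular": [0, 0, 0]},
    {"fingers": 30, "delta_pos": [0, 0, -80], "angular": [0, 0, 0]},
    {"fingers": 30, "delta_pos": [35, 15, -110], "angular": [0, 0, 0]},
    {"fingers": 30, "delta_pos": [65, 35, -120], "angular": [0, 0, 0]},
    {"fingers": 30, "delta_pos": [95, 55, -120], "angular": [0, 0, 0]},
    {"fingers": 30, "delta_pos": [95, 55, -120], "angular": [0, 0, 0]},
    {"fingers": 30, "delta_pos": [95, 55, -120], "angular": [0, 0, 0]}
  ]
}}

```text
clock: 3.6
tool_pos: [0.5296, 0.0644, 0.1366]
orientation: [180.0, 0.1, -179.9]
force: [1.0, -0.6, 0.2]
opening: 0.0446
gripper_force: 30.0
```

```bash
cat >> h.py <<'E'
def rings(im,p,T):
    h=cv2.cvtColor(im,cv2.COLOR_RGB2HSV); m=((h[...,1]<60)&(h[...,2]>120)).astype(np.uint8)*255
    cs,_=cv2.findContours(m,cv2.RETR_LIST,cv2.CHAIN_APPROX_NONE)
    for c in cs:
        if len(c)<60: continue
        X=cast(c[:,0,:],.016,p,T)[:,:2].astype(np.float32)
        (x,y),r=cv2.minEnclosingCircle(X); (ex,ey),ax,_=cv2.fitEllipse(X*1000)
        if .022<r<.038 and min(ax)>.85*max(ax): print('ring',round(ex/1000,4),round(ey/1000,4),np.round(ax,1),cv2.boundingRect(c))
E
python3 -c "
from h import *
rings(*see('w2'))"
```

```text
tcp [0.465 0.064 0.315] [0.5301 0.064  0.1362]
green 1312 [226 203  61  30] [0.5753 0.0631] [0.565  0.0632]
green 1205 [270 124  58  36] [0.4868 0.1107] [0.4848 0.1064]
green 305 [227 181  59  23] [0.5396 0.0607] [0.5327 0.061 ]
red 1265 [ 91 133  59  30] [ 0.4935 -0.0818] [ 0.4909 -0.0682]
yellow 5008 [442   0  62 138] [0.4223 0.2876] [0.4263 0.2669]
ring 0.4439 -0.0884 [52.1 54.9] (81, 70, 53, 58)
ring 0.439 0.0952 [54.7 55.4] (259, 66, 55, 58)
ring 0.4437 -0.0895 [64.7 67.6] (73, 65, 67, 67)
ring 0.4385 0.0956 [64.2 65. ] (255, 60, 64, 67)
```

View pics/w2.png

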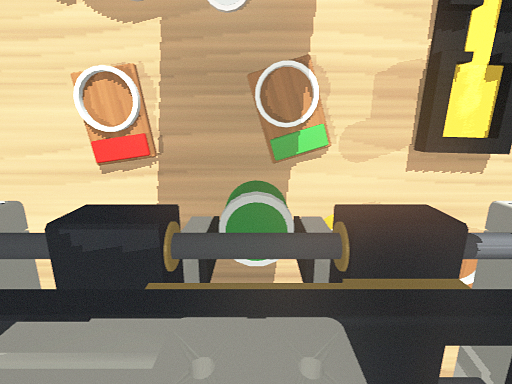

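The green ring is at (287,93) and the red ring at (106,98). Both diameters match 56/66 mm and the tile distances are about 51 mm. The held cup is centred at column 256, so I place green.

>>> {"api": "apply_moves", "payload": {
  "deltas": [
    {"fingers": 30, "delta_pos": [35, 12, 0], "angular": [0, 0, 0]},
    {"fingers": 30, "delta_pos": [70, 24, 15], "angular": [0, 0, 0]},
    {"fingers": 30, "delta_pos": [90, 31.5, 40], "angular": [0, 0, 0]},
    {"fingers": 30, "delta_pos": [90.5, 31.5, 75], "angular": [0, 0, 0]},
    {"fingers": 30, "delta_pos": [90.5, 31.5, 95], "angular": [0, 0, 0]},
    {"fingers": 30, "delta_pos": [90.5, 31.5, 104], "angular": [0, 0, 0]},
    {"fingers": 30, "delta_pos": [90.5, 31.5, 110], "angular": [0, 0, 0]},
    {"fingers": 30, "delta_pos": [90.5, 31.5, 110], "angular": [0, 0, 0]},
    {"fingers": 30, "delta_pos": [90.5, 31.5, 110], "angular": [0, 0, 0]}
  ]
}}

```text
clock: 4.55
tool_pos: [0.4401, 0.0954, 0.0262]
orientation: [180.0, 0.0, 180.0]
force: [0.5, -0.3, -0.6]
opening: 0.0446
gripper_force: 30.0
```

>>> {"api": "apply_moves", "payload": {
  "deltas": [
    {"fingers": 30, "delta_pos": [0, 0, 2], "angular": [0, 0, 0]},
    {"fingers": 62, "delta_pos": [0, 0, 2], "angular": [0, 0, 0]},
    {"fingers": 62, "delta_pos": [0, 0, 2], "angular": [0, 0, 0]},
    {"fingers": 62, "delta_pos": [0, 0, 2], "angular": [0, 0, 0]},
    {"fingers": 62, "delta_pos": [0, 0, -10], "angular": [0, 0, 0]},
    {"fingers": 62, "delta_pos": [0, 0, -40], "angular": [0, 0, 0]},
    {"fingers": 70, "delta_pos": [0, 0, -85], "angular": [0, 0, 0]},
    {"fingers": 70, "delta_pos": [-35, -30, -110], "angular": [0, 0, 0]},
    {"fingers": 70, "delta_pos": [-65, -65, -110], "angular": [0, 0, 0]},
    {"fingers": 70, "delta_pos": [-95, -100, -110], "angular": [0, 0, 0]}
  ]
}}

```text
clock: 5.55
tool_pos: [0.5362, -0.0053, 0.1375]
orientation: [179.9, 0.2, -179.9]
force: [0.9, 1.6, -1.3]
opening: 0.0701
gripper_force: 0.0
```

>>> {"api": "apply_moves", "payload": {
  "deltas": [
    {"fingers": 70, "delta_pos": [-30, -36, 0], "angular": [0, 0, 0]},
    {"fingers": 70, "delta_pos": [-60, -72, 0], "angular": [0, 0, 0]},
    {"fingers": 70, "delta_pos": [-94, -108, 0], "angular": [0, 0, 0]},
    {"fingers": 70, "delta_pos": [-94, -131, 0], "angular": [0, 0, 0]},
    {"fingers": 70, "delta_pos": [-94, -131, 0], "angular": [0, 0, 0]},
    {"fingers": 70, "delta_pos": [-94, -131, 0], "angular": [0, 0, 0]}
  ]
}}

```text
clock: 6.15
tool_pos: [0.6278, -0.1362, 0.1352]
orientation: [180.0, -0.1, 179.9]
force: [-0.2, 0.5, -0.0]
opening: 0.0698
gripper_force: 0.0
```

```bash
python3 -c "
from h import *
rings(*see('w3'))"
```

```text
tcp [ 0.564 -0.136  0.314] [ 0.6278 -0.1355  0.1356]
green 1005 [472  27  40  37] [0.491  0.0972] [0.4978 0.0754]
green 419 [476   0  36  15] [0.4562 0.0918] [0.4663 0.0705]
red 1639 [278  32  63  36] [ 0.4943 -0.0835] [ 0.5008 -0.0884]
red 978 [238 172  36  35] [ 0.6364 -0.1362] [ 0.6297 -0.1362]
blue 1091 [ 63 136  38  37] [ 0.5973 -0.3244] [ 0.5942 -0.3068]
blue 570 [ 91 130  33  42] [ 0.5905 -0.2905] [ 0.588  -0.2761]
yellow 247 [502 135  10  34] [0.5961 0.135 ] [0.593  0.1097]
ring 0.6355 -0.1363 [49.8 50.2] (233, 166, 46, 45)
ring 0.5969 -0.3208 [49.9 54.5] (58, 130, 53, 48)
ring 0.4486 -0.0913 [54.3 59.3] (270, 0, 67, 31)
ring 0.478 -0.2719 [53.7 56.4] (89, 0, 55, 63)
```

>>> {"api": "apply_moves", "payload": {
  "deltas": [
    {"fingers": 70, "delta_pos": [-1.5, -0.5, 40], "angular": [0, 0, 0]},
    {"fingers": 70, "delta_pos": [-1.5, -0.5, 80], "angular": [0, 0, 0]},
    {"fingers": 70, "delta_pos": [-1.5, -0.5, 108], "angular": [0, 0, 0]},
    {"fingers": 70, "delta_pos": [-1.5, -0.5, 120], "angular": [0, 0, 0]},
    {"fingers": 70, "delta_pos": [-1.5, -0.5, 120], "angular": [0, 0, 0]},
    {"fingers": 30, "delta_pos": [-1.5, -0.5, 120], "angular": [0, 0, 0]},
    {"fingers": 30, "delta_pos": [-1.5, -0.5, 120], "angular": [0, 0, 0]},
    {"fingers": 30, "delta_pos": [-1.5, -0.5, 120], "angular": [0, 0, 0]},
    {"fingers": 30, "delta_pos": [-1.5, -0.5, 120], "angular": [0, 0, 0]},
    {"fingers": 30, "delta_pos": [-1.5, -0.5, 120], "angular": [0, 0, 0]}
  ]
}}

```text
clock: 7.2
tool_pos: [0.6305, -0.1362, 0.017]
orientation: [180.0, 0.1, -180.0]
force: [-0.3, 1.4, 7.4]
opening: 0.0444
gripper_force: 30.0
```

>>> {"api": "apply_moves", "payload": {
  "deltas": [
    {"fingers": 30, "delta_pos": [0, 0, -40], "angular": [0, 0, 0]},
    {"fingers": 30, "delta_pos": [0, 0, -75], "angular": [0, 0, 0]},
    {"fingers": 30, "delta_pos": [35, 9, -95], "angular": [0, 0, 0]},
    {"fingers": 30, "delta_pos": [75, 19, -95], "angular": [0, 0, 0]},
    {"fingers": 30, "delta_pos": [115, 30, -95], "angular": [0, 0, 0]},
    {"fingers": 30, "delta_pos": [155, 40, -80], "angular": [0, 0, 0]},
    {"fingers": 30, "delta_pos": [186, 47, -60], "angular": [0, 0, 0]},
    {"fingers": 30, "delta_pos": [186, 47, -30], "angular": [0, 0, 0]},
    {"fingers": 30, "delta_pos": [186, 47, -20], "angular": [0, 0, 0]},
    {"fingers": 30, "delta_pos": [186, 47, -20], "angular": [0, 0, 0]}
  ]
}}

```text
clock: 8.2
tool_pos: [0.4433, -0.0895, 0.035]
orientation: [-180.0, -0.1, 180.0]
force: [0.3, -0.7, 0.3]
opening: 0.0445
gripper_force: 30.0
```

>>> {"api": "apply_moves", "payload": {
  "deltas": [
    {"fingers": 30, "delta_pos": [-1, 0, 7], "angular": [0, 0, 0]},
    {"fingers": 30, "delta_pos": [-1, 0, 11], "angular": [0, 0, 0]},
    {"fingers": 30, "delta_pos": [-1, 0, 11], "angular": [0, 0, 0]},
    {"fingers": 62, "delta_pos": [-1, 0, 11], "angular": [0, 0, 0]},
    {"fingers": 62, "delta_pos": [-1, 0, 11], "angular": [0, 0, 0]},
    {"fingers": 62, "delta_pos": [-1, 0, 11], "angular": [0, 0, 0]},
    {"fingers": 62, "delta_pos": [-1, 0, 0], "angular": [0, 0, 0]},
    {"fingers": 62, "delta_pos": [-1, 0, -30], "angular": [0, 0, 0]},
    {"fingers": 70, "delta_pos": [-1, 0, -75], "angular": [0, 0, 0]},
    {"fingers": 70, "delta_pos": [-1, 0, -110], "angular": [0, 0, 0]}
  ]
}}

```text
clock: 9.2
tool_pos: [0.4449, -0.0894, 0.148]
orientation: [-180.0, 0.0, -180.0]
force: [-0.1, 1.4, -0.3]
opening: 0.0686
gripper_force: 0.0
```

>>> {"api": "apply_moves", "payload": {
  "deltas": [
    {"fingers": 70, "delta_pos": [-10, -30, -30], "angular": [0, 0, -8.5]},
    {"fingers": 70, "delta_pos": [-25, -50, -30], "angular": [0, 0, -17]},
    {"fingers": 70, "delta_pos": [-42, -70, -30], "angular": [0, 0, -25.5]},
    {"fingers": 70, "delta_pos": [-60, -90, -30], "angular": [0, 0, -34]},
    {"fingers": 70, "delta_pos": [-75, -110, -30], "angular": [0, 0, -42.5]},
    {"fingers": 70, "delta_pos": [-90, -130, -30], "angular": [0, 0, -51]},
    {"fingers": 70, "delta_pos": [-105, -150, -30], "angular": [0, 0, -59.5]},
    {"fingers": 70, "delta_pos": [-120, -170, -30], "angular": [0, 0, -68]},
    {"fingers": 70, "delta_pos": [-135, -190, -30], "angular": [0, 0, -76.5]},
    {"fingers": 70, "delta_pos": [-149, -217, -30], "angular": [0, 0, -85]}
  ]
}}

```text
clock: 10.2
tool_pos: [0.5942, -0.3067, 0.1756]
orientation: [180.0, 0.0, -94.6]
force: [0.7, -0.1, 0.2]
opening: 0.07
gripper_force: 0.0
```

```bash
python3 -c "
from h import *
rings(*see('w4'));print(deltas(pose(),[.594,-.3067,.1],270)); print(ctrl.get_obs()['joint_pos'].round(1))"
```

```text
tcp [ 0.59  -0.372  0.354] [ 0.5957 -0.3104  0.175 ]
blue 753 [241 164  31  31] [ 0.5946 -0.3012] [ 0.5943 -0.307 ]
ring 0.5944 -0.302 [49.6 49.7] (236, 159, 41, 40)
(array([-3.7,  2. , 75. ]), np.float64(-4.0))
[-10.9  21.3  -2.3   0.1 -66.4   6.9]
```

View pics/w4.png

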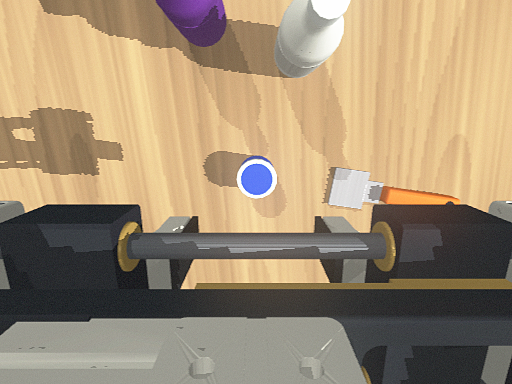

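The blue lid is at (256,179), under the TCP. The scraper blade is at (349,187), the purple bottle at (198,20) and the white bottle at (310,40), all clear. I descend.

>>> {"api": "apply_moves", "payload": {
  "deltas": [
    {"fingers": 70, "delta_pos": [0, 0, 40], "angular": [0, 0, -4.6]},
    {"fingers": 70, "delta_pos": [0, 0, 80], "angular": [0, 0, -4.6]},
    {"fingers": 70, "delta_pos": [0, 0, 100], "angular": [0, 0, -4.6]},
    {"fingers": 70, "delta_pos": [0, 0, 100], "angular": [0, 0, -4.6]},
    {"fingers": 70, "delta_pos": [0, 0, 100], "angular": [0, 0, -4.6]}
  ]
}}

```text
clock: 10.75
tool_pos: [0.5939, -0.3065, 0.0762]
orientation: [180.0, -0.0, -90.4]
force: [1.1, 0.0, 1.8]
opening: 0.07
gripper_force: 0.0
```

>>> {"api": "apply_moves", "payload": {
  "deltas": [
    {"fingers": 70, "delta_pos": [0, 0, 40], "angular": [0, 0, 0]},
    {"fingers": 70, "delta_pos": [0, 0, 60.5], "angular": [0, 0, 0]},
    {"fingers": 70, "delta_pos": [0, 0, 60.5], "angular": [0, 0, 0]},
    {"fingers": 30, "delta_pos": [0, 0, 60.5], "angular": [0, 0, 0]},
    {"fingers": 30, "delta_pos": [0, 0, 60.5], "angular": [0, 0, 0]},
    {"fingers": 30, "delta_pos": [0, 0, 60.5], "angular": [0, 0, 0]},
    {"fingers": 30, "delta_pos": [0, 0, 60.5], "angular": [0, 0, 0]},
    {"fingers": 30, "delta_pos": [0, 0, 60.5], "angular": [0, 0, 0]},
    {"fingers": 30, "delta_pos": [0, 0, 20], "angular": [0, 0, 0]},
    {"fingers": 30, "delta_pos": [0, 0, -20], "angular": [0, 0, 0]}
  ]
}}

```text
clock: 11.75
tool_pos: [0.5926, -0.306, 0.0956]
orientation: [179.8, 0.0, -90.4]
force: [1.3, -0.1, 0.0]
opening: 0.0441
gripper_force: 30.0
```

Run:
```python
from h import *
for n in('top','side'):
    im=cv2.imread(f'pics/{n}0.png')[:,:,::-1].copy(); p=ctrl.camera_params(n);T=p['cam_to_world']
    big=cv2.resize(im,None,fx=4,fy=4,interpolation=cv2.INTER_CUBIC); q={k:p[k]*4 for k in('fx','fy','cx','cy')}; q['cx']+=1.5;q['cy']+=1.5
    print(n);rings(big,q,T)
```

```text
top
ring 0.3263 -0.0549 [46.5 47.8] (1029, 983, 64, 67)
ring 0.3364 0.0343 [46.9 47.3] (907, 968, 66, 65)
ring 0.4418 -0.0957 [51.9 60.4] (1098, 818, 60, 85)
ring 0.4388 0.0956 [62.5 63.6] (814, 814, 90, 93)
ring 0.5965 -0.3133 [48.3 55.8] (1379, 620, 68, 74)
ring 0.5989 0.1676 [45.7 46.7] (735, 610, 65, 68)
ring 0.6296 0.0097 [47.1 51.9] (946, 572, 67, 69)
ring 0.6274 0.3094 [52.2 52.8] (542, 567, 72, 72)
ring 0.6276 0.3096 [68.  68.2] (531, 557, 93, 91)
ring 0.8969 0.0629 [34.4 39.4] (882, 225, 67, 57)
ring 0.8978 0.1174 [38.4 39. ] (811, 219, 65, 64)
ring 0.9004 0.1723 [37.8 38.8] (739, 214, 64, 64)
side
ring 0.3318 0.0418 [46.5 49.3] (1149, 934, 70, 62)
ring 0.6269 0.3115 [48.8 53.2] (562, 927, 79, 62)
ring 0.4381 0.0971 [49.1 53.6] (977, 895, 78, 60)
ring 0.4384 0.0973 [66.7 71.9] (966, 882, 98, 87)
ring 0.3216 -0.0472 [46.4 49.9] (1241, 866, 67, 59)
ring 0.6106 0.1521 [46.  49.9] (754, 814, 71, 52)
ring 0.4432 -0.0883 [50.2 52.7] (1144, 744, 72, 54)
ring 0.4429 -0.0892 [66.4 71.9] (1137, 731, 90, 77)
ring 0.6411 -0.0047 [47.1 53.9] (880, 666, 66, 56)
ring 1.7329 0.114 [37.4 40.2] (21, 151, 35, 25)
```

>>> {"api": "apply_moves", "payload": {
  "deltas": [
    {"fingers": 30, "delta_pos": [-30, 0, -15], "angular": [0, 0, 0]},
    {"fingers": 30, "delta_pos": [-70, -2, -20], "angular": [0, 0, 0]},
    {"fingers": 30, "delta_pos": [-112, -4, -20], "angular": [0, 0, 0]},
    {"fingers": 30, "delta_pos": [-154, -6, -20], "angular": [0, 0, 0]},
    {"fingers": 30, "delta_pos": [-196, -8, -20], "angular": [0, 0, 0]},
    {"fingers": 30, "delta_pos": [-238, -10, -20], "angular": [0, 0, 0]},
    {"fingers": 30, "delta_pos": [-280, -12, -20], "angular": [0, 0, 0]},
    {"fingers": 30, "delta_pos": [-322, -14, -20], "angular": [0, 0, 0]},
    {"fingers": 30, "delta_pos": [-364, -16, -20], "angular": [0, 0, 0]},
    {"fingers": 30, "delta_pos": [-406, -18, -20], "angular": [0, 0, 0]}
  ]
}}

```text
clock: 12.75
tool_pos: [0.6143, 0.1014, 0.116]
orientation: [-180.0, 0.0, -90.4]
force: [0.7, -0.4, -1.0]
opening: 0.0444
gripper_force: 30.0
```

>>> {"api": "apply_moves", "payload": {
  "deltas": [
    {"fingers": 30, "delta_pos": [-40, -3, 0], "angular": [0, 0, 0]},
    {"fingers": 30, "delta_pos": [-80, -6, 0], "angular": [0, 0, 0]},
    {"fingers": 30, "delta_pos": [-120, -9, 0], "angular": [0, 0, 0]},
    {"fingers": 30, "delta_pos": [-160, -12, 0], "angular": [0, 0, 0]},
    {"fingers": 30, "delta_pos": [-195, -14, 0], "angular": [0, 0, 0]},
    {"fingers": 30, "delta_pos": [-211, -15, 0], "angular": [0, 0, 0]},
    {"fingers": 30, "delta_pos": [-211, -15, 0], "angular": [0, 0, 0]},
    {"fingers": 30, "delta_pos": [-211, -15, 0], "angular": [0, 0, 0]}
  ]
}}

```text
clock: 13.55
tool_pos: [0.6307, 0.3101, 0.1154]
orientation: [180.0, -0.0, -90.4]
force: [-0.6, -1.0, -1.0]
opening: 0.0443
gripper_force: 30.0
```

```bash
python3 -c "
from h import *
rings(*see('w5'));print(deltas(pose(),[.627,.3105,.025],270)); print(ctrl.get_obs()['joint_pos'].round(1))"
```

```text
tcp [0.631 0.245 0.294] [0.6309 0.3096 0.1156]
blue 1410 [226 204  61  29] [0.6312 0.3481] [0.6312 0.3379]
blue 1273 [199 153  24  58] [0.6778 0.3054] [0.6732 0.2994]
blue 498 [227 182  59  24] [0.6307 0.3153] [0.6308 0.3083]
yellow 3898 [400 134 112  68] [0.4305 0.289 ] [0.4506 0.2846]
yellow 1563 [278   0  45  41] [0.5905 0.1555] [0.5946 0.1645]
yellow 359 [270  24  44  34] [0.6017 0.1799] [0.6047 0.1864]
ring 0.6275 0.3099 [61.3 61.8] (228, 154, 64, 49)
ring 0.5911 0.1558 [46.6 48.1] (271, 0, 58, 50)
(array([-0.9,  3.8, 90.6]), np.float64(-0.4))
[ 42.   26.6  -2.   -0.  -61.4 -42.4]
```

View pics/w5.png

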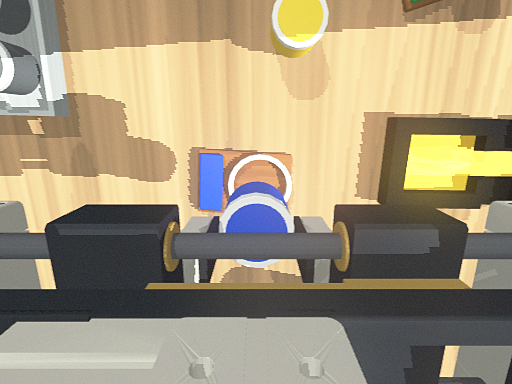

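The blue ring is at (260,180) and the tile at (211,182). The ring fit (.6275,.310) agrees with the top view, so I lower.

>>> {"api": "apply_moves", "payload": {
  "deltas": [
    {"fingers": 30, "delta_pos": [-0.5, 3.4, 30], "angular": [0, 0, -0.4]},
    {"fingers": 30, "delta_pos": [-0.5, 3.4, 60], "angular": [0, 0, -0.4]},
    {"fingers": 30, "delta_pos": [-0.5, 3.4, 80], "angular": [0, 0, -0.4]},
    {"fingers": 30, "delta_pos": [-0.5, 3.4, 87], "angular": [0, 0, -0.4]},
    {"fingers": 30, "delta_pos": [-0.5, 3.4, 91], "angular": [0, 0, -0.4]},
    {"fingers": 30, "delta_pos": [-0.5, 3.4, 91], "angular": [0, 0, -0.4]},
    {"fingers": 30, "delta_pos": [-0.5, 3.4, 91], "angular": [0, 0, -0.4]}
  ]
}}

```text
clock: 14.3
tool_pos: [0.6286, 0.3112, 0.0261]
orientation: [-179.9, 0.1, -90.0]
force: [0.5, -0.9, -0.4]
opening: 0.0446
gripper_force: 30.0
```

>>> {"api": "apply_moves", "payload": {
  "deltas": [
    {"fingers": 30, "delta_pos": [0, 0, 1.5], "angular": [0, 0, 0]},
    {"fingers": 62, "delta_pos": [0, 0, 1.5], "angular": [0, 0, 0]},
    {"fingers": 62, "delta_pos": [0, 0, 1.5], "angular": [0, 0, 0]},
    {"fingers": 62, "delta_pos": [0, 0, 1.5], "angular": [0, 0, 0]},
    {"fingers": 62, "delta_pos": [0, 0, -10], "angular": [0, 0, 0]},
    {"fingers": 62, "delta_pos": [0, 0, -45], "angular": [0, 0, 0]},
    {"fingers": 62, "delta_pos": [0, 0, -90], "angular": [0, 0, 0]},
    {"fingers": 62, "delta_pos": [0, 30, -130], "angular": [0, 0, 0]},
    {"fingers": 62, "delta_pos": [-10, 70, -160], "angular": [0, 0, 0]},
    {"fingers": 62, "delta_pos": [-20, 110, -180], "angular": [0, 0, 0]}
  ]
}}

```text
clock: 15.3
tool_pos: [0.5176, 0.3313, 0.2081]
orientation: [-179.8, 0.1, -90.1]
force: [-0.8, 1.0, 0.1]
opening: 0.0619
gripper_force: 0.0
```

>>> {"api": "apply_moves", "payload": {
  "deltas": [
    {"fingers": 62, "delta_pos": [-5, 40, 0], "angular": [0, 0, 0]},
    {"fingers": 62, "delta_pos": [-10, 80, 0], "angular": [0, 0, 0]},
    {"fingers": 62, "delta_pos": [-10, 80, 0], "angular": [0, 0, 0]},
    {"fingers": 62, "delta_pos": [-10, 80, 0], "angular": [0, 0, 0]}
  ]
}}

```text
clock: 15.7
tool_pos: [0.4372, 0.3416, 0.2063]
orientation: [-179.9, 0.1, -89.9]
force: [0.4, 1.0, 1.0]
opening: 0.0618
gripper_force: 0.0
```

```bash
cat >> h.py <<'E'
def rect(sel,z,p,T):
    c=max(cv2.findContours(sel.astype(np.uint8),cv2.RETR_EXTERNAL,cv2.CHAIN_APPROX_NONE)[0],key=cv2.contourArea)
    X=cast(c[:,0,:],z,p,T)[:,:2]*1000; r=cv2.minAreaRect(X.astype(np.float32)); return np.round(r[0],1),np.round(r[1],1),round(r[2],2),X
E
python3 - <<'E'
from h import *
im,p,T=see('w6')
h=cv2.cvtColor(im,cv2.COLOR_RGB2HSV)
y=blobs(mask(im,'yellow'),1000)
for b in y:
    print(b[0],b[2],rect(b[3],.008,p,T)[:3])
E
```

```text
tcp [0.438 0.276 0.385] [0.4379 0.3414 0.2058]
blue 724 [ 82 135  31  30] [0.6493 0.3145] [0.6333 0.3116]
blue 685 [ 65 121  23  46] [0.6779 0.3045] [0.6598 0.3023]
blue 377 [105 130  27  35] [0.6155 0.3085] [0.6021 0.306 ]
yellow 3807 [223 107 128  46] [0.4145 0.2884] [0.4163 0.2874]
yellow 884 [98  0 33 33] [0.6072 0.1549] [0.5944 0.164 ]
yellow 479 [116   6  34  41] [0.5802 0.1731] [0.5695 0.1808]
3807 [223 107 128  46] (array([397.6, 288.5]), array([169.7,  58.5]), 0.15)
```

View pics/w6.png

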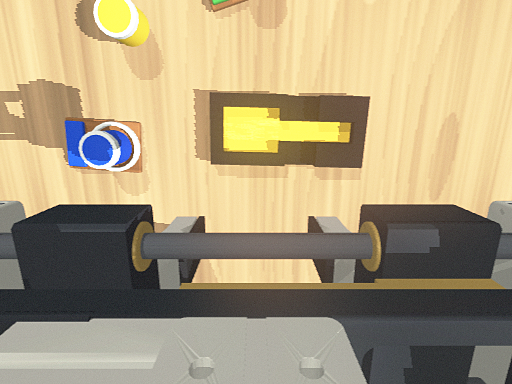

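The blue cup stands in its ring: the lid is at (98,149) inside the ring at (118,148). The foam is at (210-368, 93-166) with its wide end to the left (+x), and the floor measures 170x58 mm, as it should. Next I get the exact angle.

```bash
cat >> h.py <<'E'
def seg(X,lo,hi,ax=0):
    """mid-line of outline X (mm) sampled across x between lo and hi: fit y=a+b*x through the midpoints"""
    m=[]
    for s in np.arange(lo,hi,4):
        k=X[np.abs(X[:,0]-s-2)<2.5,1]
        m.append((s+2,(k.max()+k.min())/2,k.max()-k.min()))
    return np.array(m)
E
python3 - <<'E'
from h import *
im,p,T=grab('wrist')
b=blobs(mask(im,'yellow'),1000)[0]
X=rect(b[3],.008,p,T)[3]
print(X[:,0].min(),X[:,0].max())
m=seg(X,322,476); print(m.round(1)); g=(m[:,0]<405)|(m[:,0]>415); f=np.polyfit(m[g,0],m[g,1],1); print(f,np.degrees(np.arctan(f[0])),np.polyval(f,[380,398]))
h=cv2.cvtColor(im,cv2.COLOR_RGB2HSV); k=(h[...,2]<70).astype(np.uint8); k[190:]=0
k=cv2.morphologyEx(k|(b[3]>0),cv2.MORPH_OPEN,np.ones((9,9)))
print(rect(k,.022,p,T)[:3])
E
```

```text
312.97331902414845 481.52612401735263
[[324.  291.   26.1]
 [328.  291.   23.5]
 [332.  290.3  24.7]
 [336.  290.3  24.7]
 [340.  290.3  24.7]
 [344.  290.3  24.7]
 [348.  290.4  24.7]
 [352.  290.4  24.7]
 [356.  290.4  24.7]
 [360.  290.4  24.7]
 [364.  290.4  24.7]
 [368.  290.4  24.7]
 [372.  289.7  23.4]
 [376.  289.1  24.7]
 [380.  289.8  26. ]
 [384.  289.8  26. ]
 [388.  289.1  24.7]
 [392.  289.1  24.7]
 [396.  289.1  24.7]
 [400.  289.1  24.7]
 [404.  289.1  24.7]
 [408.  288.9  57.2]
 [412.  288.9  57.2]
 [416.  288.9  57.2]
 [420.  289.   57.2]
 [424.  289.   57.2]
 [428.  289.   57.2]
 [432.  289.   57.2]
 [436.  289.   57.2]
 [440.  289.   57.1]
 [444.  288.3  55.8]
 [448.  287.7  57. ]
 [452.  287.7  57.1]
 [456.  287.7  57. ]
 [460.  287.7  57.1]
 [464.  287.7  57.1]
 [468.  287.7  57.1]
 [472.  287.7  57.1]
 [476.  287.7  57.1]]
[-2.13337799e-02  2.97773510e+02] -1.222150157816504 [289.66667388 289.28266584]
(array([444.8, 287.8]), array([55.4, 69.1]), 88.47)
```

>>> {"api": "apply_moves", "payload": {
  "deltas": [
    {"fingers": 62, "delta_pos": [40, -1, 0], "angular": [0, 0, 7]},
    {"fingers": 62, "delta_pos": [80, -2, 0], "angular": [0, 0, 14]},
    {"fingers": 62, "delta_pos": [125, -3, 0], "angular": [0, 0, 21]},
    {"fingers": 62, "delta_pos": [170, -4, 0], "angular": [0, 0, 28]},
    {"fingers": 62, "delta_pos": [215, -5, 0], "angular": [0, 0, 35]},
    {"fingers": 62, "delta_pos": [260, -6, 0], "angular": [0, 0, 42]},
    {"fingers": 62, "delta_pos": [305, -7, 0], "angular": [0, 0, 49]},
    {"fingers": 62, "delta_pos": [350, -8, 0], "angular": [0, 0, 56]},
    {"fingers": 62, "delta_pos": [395, -9, 0], "angular": [0, 0, 63]},
    {"fingers": 62, "delta_pos": [435, -10, 0], "angular": [0, 0, 70]}
  ]
}}

```text
clock: 16.8
tool_pos: [0.4479, -0.0967, 0.2049]
orientation: [-180.0, -0.0, -160.4]
force: [1.4, -0.3, 0.5]
opening: 0.0619
gripper_force: 0.0
```

```bash
python3 -c "
from h import *
print(deltas(pose(),[.46,-.25,.2],180),ctrl.get_obs()['joint_pos'].round(1),pose().round(3))"
```

```text
(array([  40. , -148.5,    5. ]), np.float64(19.6)) [ 12.6  -0.4 -25.5   0.  -64.9 -83. ] [[-0.942 -0.336  0.     0.448]
 [-0.336  0.942 -0.    -0.097]
 [ 0.    -0.    -1.     0.205]
 [ 0.     0.     0.     1.   ]]
```

>>> {"api": "apply_moves", "payload": {
  "deltas": [
    {"fingers": 62, "delta_pos": [11, -40, 0], "angular": [0, 0, 7]},
    {"fingers": 62, "delta_pos": [22, -80, 0], "angular": [0, 0, 14]},
    {"fingers": 62, "delta_pos": [33, -120, 0], "angular": [0, 0, 19.6]},
    {"fingers": 62, "delta_pos": [40, -148, 5], "angular": [0, 0, 19.6]},
    {"fingers": 62, "delta_pos": [40, -148, 5], "angular": [0, 0, 19.6]},
    {"fingers": 62, "delta_pos": [40, -148, 5], "angular": [0, 0, 19.6]}
  ]
}}

```text
clock: 17.4
tool_pos: [0.4604, -0.2482, 0.199]
orientation: [180.0, -0.1, -179.8]
force: [0.1, -0.7, -0.1]
opening: 0.062
gripper_force: 0.0
```

Run:
```python
from h import *
im,p,T=grab('wrist','w7')
h=cv2.cvtColor(im,cv2.COLOR_RGB2HSV)
m=((h[...,0]<14)&(h[...,1]>190)&(h[...,2]>100)).astype(np.uint8)*255; m[200:]=0
for b in blobs(m,150)[:4]: print('orange',b[0],b[2],rect(b[3],.022,p,T)[:3],cv2.boxPoints(cv2.minAreaRect(rect(b[3],.022,p,T)[3].astype(np.float32))).round(1).tolist())
m=((h[...,1]<60)&(h[...,2]>90)).astype(np.uint8)*255; m[200:]=0
for b in blobs(m,300)[:4]: print('grey',b[0],b[2],rect(b[3],.006,p,T)[:3])
print(pose()[:3,3].round(4),ctrl.get_obs()['orientation'])
```

```text
orange 170 [380 185  19  15] (array([486. , -70.7]), array([19.1, 24.2]), 0.24) [[476.29998779296875, -58.599998474121094], [476.3999938964844, -82.80000305175781], [495.6000061035156, -82.69999694824219], [495.5, -58.599998474121094]]
orange 158 [375 150  30  30] (array([449.5, -75.4]), array([37. , 38.1]), 48.45) [[423.0, -76.5999984741211], [451.5, -101.9000015258789], [476.0, -74.19999694824219], [447.5, -48.900001525878906]]
grey 2427 [  0  54  38 146] (array([ 413.4, -559.2]), array([ 50.3, 186.9]), 77.75)
grey 1466 [214 150  42  50] (array([ 466.8, -275.2]), array([50.3, 64.9]), 76.72)
grey 1332 [461  52  42  41] (array([335.1,  33.2]), array([46.6, 50.8]), 0.25)
grey 1319 [391  43  41  42] (array([325.4, -56.2]), array([47.3, 49.3]), 8.87)
[ 0.4605 -0.2474  0.1993] [ 1.79988264e+02 -6.43206611e-02 -1.79710457e+02]
```

View pics/w7.png

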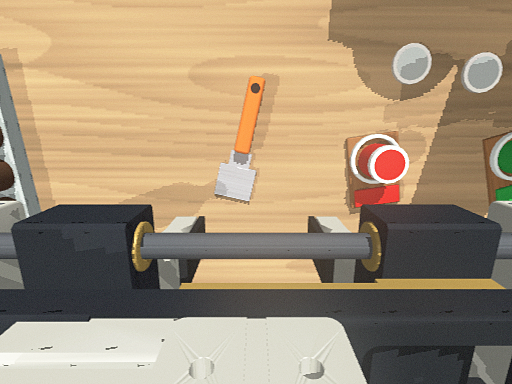

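The scraper handle runs (256,78)->(243,155), with the blade at (236,183). The blade plus neck measures 65x50 mm, as it should. I check against the handle outline.

Run:
```python
from h import *
im,p,T=grab('wrist')
print(im[115,249],im[115,220],cv2.cvtColor(im,cv2.COLOR_RGB2HSV)[115,[249,220]])
h=cv2.cvtColor(im,cv2.COLOR_RGB2HSV)
m=((h[...,0]<18)&(h[...,1]>200)&(h[...,2]>120)).astype(np.uint8)*255; m[200:]=0; m[:,:200]=0; m[:,300:]=0
b=blobs(m,100)[0]; r=rect(b[3],.022,p,T)[:3]; print(b[0],b[2],r)
c=np.array(r[0])
a=np.radians(-13.3); d=np.array([np.cos(a),np.sin(a)]); print('origin by handle',c+14.5*d,'by blade',np.array([466.8,-275.2])-65.5*d)
```

```text
[252 162  76] [232 198 145] [[ 15 178 252]
 [ 18  96 232]]Traceback (most recent call last):
  File "<stdin>", line 6, in <module>
IndexError: list index out of range
```

Run:
```python
from h import *
im,p,T=grab('wrist')
h=cv2.cvtColor(im,cv2.COLOR_RGB2HSV)
m=((h[...,0]<22)&(h[...,1]>145)&(h[...,2]>120)).astype(np.uint8)*255; m[200:]=0; m[:,:200]=0; m[:,300:]=0
b=blobs(m,100)[0]; r=rect(b[3],.022,p,T)[:3]; print(b[0],b[2],r)
c=np.array(r[0])
a=np.radians(-13.3); d=np.array([np.cos(a),np.sin(a)]); print('origin by handle',c+14.5*d,'by blade',np.array([466.8,-275.2])-65.5*d)
```

```text
1152 [233  75  31  78] (array([ 389., -257.]), array([19.6, 93.5]), 77.04)
origin by handle [ 403.11109366 -260.33572119] by blade [ 403.05678383 -260.13174221]
```

>>> {"api": "apply_moves", "payload": {
  "deltas": [
    {"fingers": 62, "delta_pos": [30, -7, 25], "angular": [0, 0, 7]},
    {"fingers": 62, "delta_pos": [57.4, -12.8, 60], "angular": [0, 0, 13.4]},
    {"fingers": 62, "delta_pos": [57.4, -12.8, 105], "angular": [0, 0, 13.4]},
    {"fingers": 62, "delta_pos": [57.4, -12.8, 145], "angular": [0, 0, 13.4]},
    {"fingers": 62, "delta_pos": [57.4, -12.8, 160], "angular": [0, 0, 13.4]},
    {"fingers": 62, "delta_pos": [57.4, -12.8, 160], "angular": [0, 0, 13.4]},
    {"fingers": 62, "delta_pos": [57.4, -12.8, 160], "angular": [0, 0, 13.4]}
  ]
}}

```text
clock: 18.25
tool_pos: [0.4042, -0.2596, 0.0405]
orientation: [-180.0, 0.0, 167.1]
force: [0.2, -0.1, -0.0]
opening: 0.062
gripper_force: 0.0
```

```bash
python3 -c "
from h import *
for i in range(3): print(deltas(pose(),[.4031,-.2602,.005],166.9),pose()[:3,3].round(4))
ctrl.snapshot('top');print(deltas(pose(),[.4031,-.2602,.005],166.9))"
```

```text
(array([ 0.9, -0.8, 35.5]), np.float64(0.2)) [ 0.4042 -0.2596  0.0405]
(array([ 0.9, -0.8, 35.5]), np.float64(0.2)) [ 0.4042 -0.2596  0.0405]
(array([ 0.9, -0.8, 35.5]), np.float64(0.2)) [ 0.4042 -0.2596  0.0405]
(array([ 1.5, -0.8, 36. ]), np.float64(0.2))
```

>>> {"api": "apply_moves", "payload": {
  "deltas": [
    {"fingers": 62, "delta_pos": [1, -0.8, 20], "angular": [0, 0, 0]},
    {"fingers": 62, "delta_pos": [1, -0.8, 31], "angular": [0, 0, 0]},
    {"fingers": 62, "delta_pos": [1, -0.8, 36], "angular": [0, 0, 0]},
    {"fingers": 62, "delta_pos": [1, -0.8, 36], "angular": [0, 0, 0]},
    {"fingers": 10, "delta_pos": [1, -0.8, 36], "angular": [0, 0, 0]},
    {"fingers": 10, "delta_pos": [1, -0.8, 36], "angular": [0, 0, 0]},
    {"fingers": 10, "delta_pos": [1, -0.8, 36], "angular": [0, 0, 0]},
    {"fingers": 10, "delta_pos": [1, -0.8, 36], "angular": [0, 0, 0]},
    {"fingers": 10, "delta_pos": [1, -0.8, 36], "angular": [0, 0, 0]},
    {"fingers": 10, "delta_pos": [1, -0.8, 36], "angular": [0, 0, 0]}
  ]
}}

```text
clock: 19.3
tool_pos: [0.4023, -0.2605, 0.0038]
orientation: [-180.0, 0.0, 167.0]
force: [0.3, -0.4, 0.4]
opening: 0.0195
gripper_force: 0.0
```

>>> {"api": "apply_moves", "payload": {
  "deltas": [
    {"fingers": 5, "delta_pos": [0, 0, 0], "angular": [0, 0, 0]},
    {"fingers": 5, "delta_pos": [0, 0, 0], "angular": [0, 0, 0]},
    {"fingers": 5, "delta_pos": [0, 0, 0], "angular": [0, 0, 0]}
  ]
}}

```text
clock: 19.6
tool_pos: [0.4022, -0.2605, 0.0038]
orientation: [180.0, -0.0, 167.0]
force: [-1.0, -0.8, 0.6]
opening: 0.0056
gripper_force: 0.0
```

```bash
python3 -c "
from h import *
a,_,_=grab('wrist');b,_,_=grab('side')
b=cv2.resize(b[110:230,260:440],(512,384))
cv2.imwrite('pics/w8.png',cv2.resize(np.hstack([a,b]),(800,300))[:,:,::-1])"
```

```text
(no output)
```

View pics/w8.png

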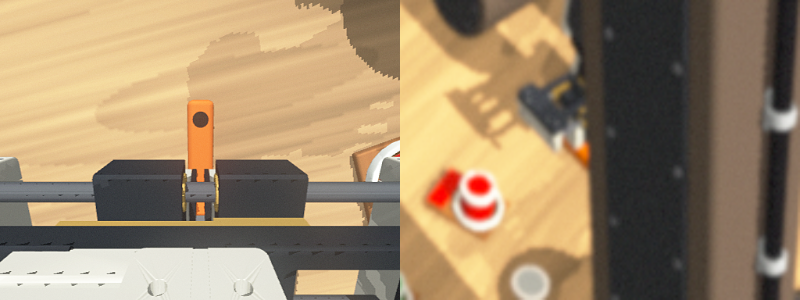

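The wrist view shows the handle centred under the fingers (hole at about (201,119)), with the fingers shut narrower than the handle. I need a closer look.

```bash
python3 -c "
from h import *
a,_,_=grab('wrist')
print(ctrl.get_obs())
cv2.imwrite('pics/w9.png',cv2.resize(a[110:300,170:350],None,fx=4,fy=3)[:,:,::-1])"
```

```text
{'clock': 19.75, 'joint_pos': array([-9.33122898e+00,  1.60033795e+01, -3.78775240e+01,  1.55986759e-03,
       -3.61215746e+01, -9.36735952e+01]), 'qvel': array([ 0.01095977,  0.00368554,  0.05515325,  0.01098052, -0.02148871,
       -0.05358144]), 'tau': array([-1.80595034e-03, -4.10005474e+01,  1.82909203e+01,  4.35635939e+00,
       -8.20247037e-02, -6.18039439e-05]), 'tool_pos': array([ 0.40221029, -0.2604681 ,  0.00375428]), 'orientation': array([-1.79998924e+02, -2.41418697e-03,  1.66996436e+02]), 'force': array([ 1.18374207,  0.28314118, -0.55998158]), 'moment': array([-0.03877848, -0.05790571, -0.01728195]), 'gripper_force': 0.0, 'opening': 0.00483317191963676}
```

View pics/w9.png

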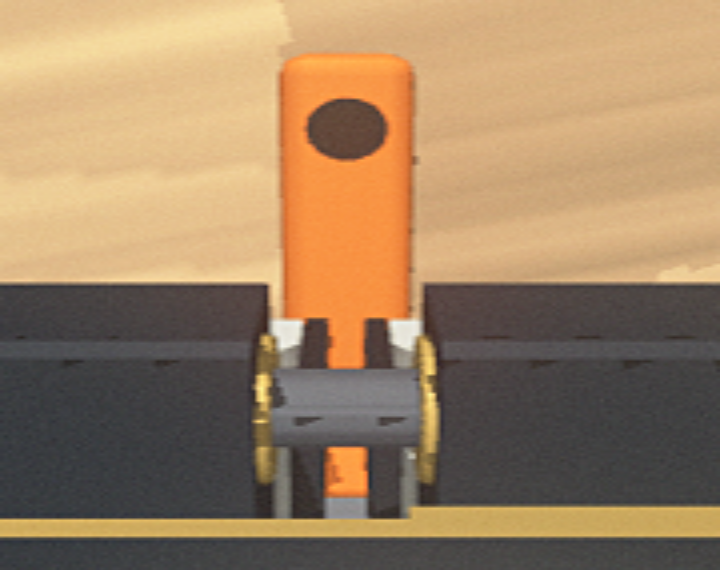

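```bash
python3 -c "
from h import *
p=ctrl.camera_params('wrist');T=pose()@p['mount']
w7=cv2.imread('pics/w7.png')
for z in (0,.004,.012,.022): print(z,cast([[257,128.5],[256.5,153]],z,p,T).round(4)[:,:2].tolist(), 'w of handle mm',20*0+ (cast([[240.3,165],[273.3,165]],z,p,T)[:,1].ptp() if 0 else np.linalg.norm(np.diff(cast([[240.3,165],[273.3,165]],z,p,T),axis=0))*1000).round(1))
P=np.array([.4605,-.2474,.1993]);T7=np.eye(4);T7[:3,:3]=R.from_euler('xyz',[179.99,-.064,-179.71],degrees=True).as_matrix();T7[:3,3]=P;T7=T7@p['mount']
for z in (0,.012,.022): print(z,cast([[258,75.5],[255,88]],z,p,T7).round(4)[:,:2].tolist())
"
```

```text
0 [[0.3441, -0.2463], [0.3594, -0.2501]] w of handle mm 21.9
0.004 [[0.3441, -0.2462], [0.359, -0.25]] w of handle mm 21.4
0.012 [[0.3439, -0.2462], [0.3581, -0.2498]] w of handle mm 20.5
0.022 [[0.3436, -0.2462], [0.357, -0.2496]] w of handle mm 19.3
0 [[0.3393, -0.2454], [0.3544, -0.2491]]
0.012 [[0.3412, -0.2454], [0.3557, -0.2491]]
0.022 [[0.3427, -0.2455], [0.3568, -0.249]]
```

The scraper hasn't moved and the heights check out, so the closed finger tips must lie higher than the TCP suggests. I'll open and lower carefully while watching the force.

>>> {"api": "apply_moves", "payload": {
  "deltas": [
    {"fingers": 45, "delta_pos": [0, 0, 0], "angular": [0, 0, 0]},
    {"fingers": 45, "delta_pos": [0, 0, 0], "angular": [0, 0, 0]},
    {"fingers": 45, "delta_pos": [0, 0, 0], "angular": [0, 0, 0]},
    {"fingers": 45, "delta_pos": [0, 0, 0], "angular": [0, 0, 0]},
    {"fingers": 45, "delta_pos": [0, 0, 0], "angular": [0, 0, 0]},
    {"fingers": 45, "delta_pos": [0, 0, 0], "angular": [0, 0, 0]},
    {"fingers": 45, "delta_pos": [0, 0, 1], "angular": [0, 0, 0]},
    {"fingers": 45, "delta_pos": [0, 0, 2], "angular": [0, 0, 0]},
    {"fingers": 45, "delta_pos": [0, 0, 2], "angular": [0, 0, 0]}
  ]
}}

```text
clock: 20.65
tool_pos: [0.4021, -0.2604, 0.0016]
orientation: [-180.0, -0.0, 167.0]
force: [0.8, 0.2, -0.2]
opening: 0.0448
gripper_force: 0.0
```

>>> {"api": "apply_moves", "payload": {
  "deltas": [
    {"fingers": 45, "delta_pos": [0, 0, 1], "angular": [0, 0, 0]},
    {"fingers": 45, "delta_pos": [0, 0, 1], "angular": [0, 0, 0]}
  ]
}}

```text
clock: 20.85
tool_pos: [0.4021, -0.2604, 0.0006]
orientation: [180.0, -0.0, 167.0]
force: [0.7, 0.4, -0.4]
opening: 0.0447
gripper_force: 0.0
```

```bash
python3 -c "
from h import *
a,_,_=grab('wrist')
cv2.imwrite('pics/w10.png',cv2.resize(a[110:300,170:350],None,fx=4,fy=3)[:,:,::-1])"
```

```text
(no output)
```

View pics/w10.png

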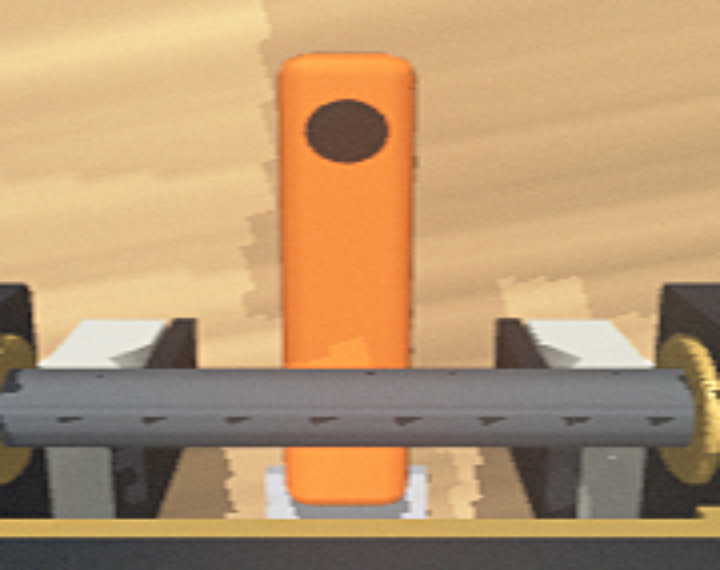

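The gap of 75 px for 44.7 mm puts the visible tips about 165 mm from the camera. That is roughly 20 mm above the stated TCP, so the tips are only at the handle's top. I lower in small steps, watching the force.

>>> {"api": "apply_moves", "payload": {
  "deltas": [
    {"fingers": 45, "delta_pos": [0, 0, 2], "angular": [0, 0, 0]},
    {"fingers": 45, "delta_pos": [0, 0, 4], "angular": [0, 0, 0]},
    {"fingers": 45, "delta_pos": [0, 0, 4], "angular": [0, 0, 0]}
  ]
}}

```text
clock: 21.2
tool_pos: [0.402, -0.2604, -0.0036]
orientation: [180.0, -0.0, 167.0]
force: [-0.3, -0.8, 0.2]
opening: 0.0451
gripper_force: 0.0
```

>>> {"api": "apply_moves", "payload": {
  "deltas": [
    {"fingers": 45, "delta_pos": [0, 0, 2], "angular": [0, 0, 0]},
    {"fingers": 45, "delta_pos": [0, 0, 4], "angular": [0, 0, 0]},
    {"fingers": 45, "delta_pos": [0, 0, 4], "angular": [0, 0, 0]}
  ]
}}

```text
clock: 21.5
tool_pos: [0.402, -0.2604, -0.0075]
orientation: [180.0, -0.0, 167.0]
force: [-0.5, -0.5, -0.9]
opening: 0.0452
gripper_force: 0.0
```

>>> {"api": "apply_moves", "payload": {
  "deltas": [
    {"fingers": 45, "delta_pos": [0, 0, 2], "angular": [0, 0, 0]},
    {"fingers": 45, "delta_pos": [0, 0, 4], "angular": [0, 0, 0]},
    {"fingers": 45, "delta_pos": [0, 0, 4], "angular": [0, 0, 0]}
  ]
}}

```text
clock: 21.8
tool_pos: [0.402, -0.2604, -0.0115]
orientation: [180.0, -0.0, 167.0]
force: [-0.3, 0.9, 0.4]
opening: 0.0451
gripper_force: 0.0
```

>>> {"api": "apply_moves", "payload": {
  "deltas": [
    {"fingers": 45, "delta_pos": [-0.5, 0, 3], "angular": [0, 0, 0]},
    {"fingers": 45, "delta_pos": [-0.5, 0, 3], "angular": [0, 0, 0]},
    {"fingers": 10, "delta_pos": [-0.5, 0, 3], "angular": [0, 0, 0]},
    {"fingers": 10, "delta_pos": [-0.5, 0, 3], "angular": [0, 0, 0]},
    {"fingers": 10, "delta_pos": [-0.5, 0, 3], "angular": [0, 0, 0]},
    {"fingers": 10, "delta_pos": [-0.5, 0, 3], "angular": [0, 0, 0]},
    {"fingers": 10, "delta_pos": [-0.5, 0, 3], "angular": [0, 0, 0]},
    {"fingers": 10, "delta_pos": [-0.5, 0, 3], "angular": [0, 0, 0]},
    {"fingers": 10, "delta_pos": [-0.5, 0, 3], "angular": [0, 0, 0]}
  ]
}}

```text
clock: 22.7
tool_pos: [0.4028, -0.2606, -0.0142]
orientation: [180.0, 0.0, 167.0]
force: [-0.1, -0.0, 1.9]
opening: 0.0196
gripper_force: 30.0
```

Gripped at 19.6 mm with 30 N. I lift and carry it in an arc outside the cups.

>>> {"api": "apply_moves", "payload": {
  "deltas": [
    {"fingers": 10, "delta_pos": [0, 0, -30], "angular": [0, 0, 0]},
    {"fingers": 10, "delta_pos": [0, 0, -70], "angular": [0, 0, 0]},
    {"fingers": 10, "delta_pos": [0, 20, -110], "angular": [0, 0, 0]},
    {"fingers": 10, "delta_pos": [-6, 55, -130], "angular": [0, 0, 0]},
    {"fingers": 10, "delta_pos": [-14, 95, -130], "angular": [0, 0, 0]},
    {"fingers": 10, "delta_pos": [-22, 135, -130], "angular": [0, 0, 0]},
    {"fingers": 10, "delta_pos": [-27, 175, -130], "angular": [0, 0, 0]},
    {"fingers": 10, "delta_pos": [-20, 215, -130], "angular": [0, 0, 0]},
    {"fingers": 10, "delta_pos": [-10, 255, -130], "angular": [0, 0, 0]},
    {"fingers": 10, "delta_pos": [0, 295, -130], "angular": [0, 0, 0]}
  ]
}}

```text
clock: 23.7
tool_pos: [0.4687, 0.0284, 0.1156]
orientation: [-180.0, -0.0, 167.0]
force: [1.8, -0.5, -0.1]
opening: 0.0196
gripper_force: 30.0
```

>>> {"api": "apply_moves", "payload": {
  "deltas": [
    {"fingers": 10, "delta_pos": [9, 36, 0], "angular": [0, 0, -2]},
    {"fingers": 10, "delta_pos": [20, 72, 0], "angular": [0, 0, -4]},
    {"fingers": 10, "delta_pos": [45, 108, 0], "angular": [0, 0, -6]},
    {"fingers": 10, "delta_pos": [80, 145, 0], "angular": [0, 0, -8]},
    {"fingers": 10, "delta_pos": [112, 180, 0], "angular": [0, 0, -10]},
    {"fingers": 10, "delta_pos": [135, 215, 0], "angular": [0, 0, -11.8]},
    {"fingers": 10, "delta_pos": [147, 236, 0], "angular": [0, 0, -11.8]},
    {"fingers": 10, "delta_pos": [147, 236, 0], "angular": [0, 0, -11.8]},
    {"fingers": 10, "delta_pos": [147, 236, 0], "angular": [0, 0, -11.8]}
  ]
}}

```text
clock: 24.6
tool_pos: [0.3784, 0.29, 0.1154]
orientation: [-180.0, -0.0, 178.9]
force: [0.3, -0.4, -1.1]
opening: 0.0199
gripper_force: 30.0
```

Run:
```python
from h import *
a,p,T=grab('wrist','w11')
print(deltas(pose(),[.3793,.2897,-.006],178.8),pose()[:3,3],ctrl.get_obs()['orientation'])
h=cv2.cvtColor(a,cv2.COLOR_RGB2HSV)
m=((h[...,0]>=8)&(h[...,0]<20)&(h[...,1]>170)&(h[...,2]>150)).astype(np.uint8)*255; m[217:]=0; m[:,:200]=0; m[:,320:]=0
b=blobs(m,100)[0]; print(b[0],b[2]); r=rect(b[3],.116+.022+.014,p,T); print(r[:3], r[3].min(0), r[3].max(0))
```

```text
(array([ -0.7,   0.4, 121.4]), np.float64(0.0)) [0.37864041 0.28940231 0.1154392 ] [-1.79958400e+02 -3.39502811e-02  1.78809364e+02]
2876 [237 127  39  90]
(array([340.5, 290.8]), array([19.4, 47. ]), 88.9) [316.88708843 280.82810647] [364.15354564 300.77152501]
```

View pics/w11.png

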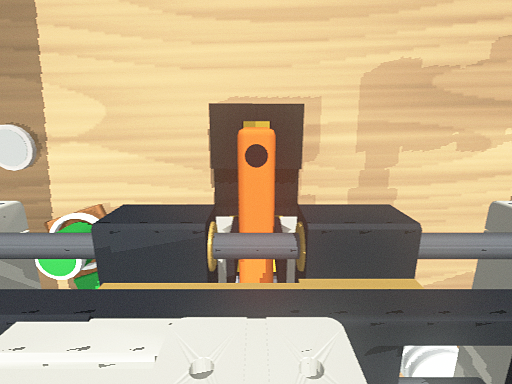

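The handle is aligned over the foam recess: its back end is at row 127, just inside the yellow end at row 121. The handle offset matches -62 mm. I lower.

>>> {"api": "apply_moves", "payload": {
  "deltas": [
    {"fingers": 10, "delta_pos": [-0.7, 0.3, 35], "angular": [0, 0, 0]},
    {"fingers": 10, "delta_pos": [-0.7, 0.3, 70], "angular": [0, 0, 0]},
    {"fingers": 10, "delta_pos": [-0.7, 0.3, 95], "angular": [0, 0, 0]},
    {"fingers": 10, "delta_pos": [-0.7, 0.3, 101], "angular": [0, 0, 0]},
    {"fingers": 10, "delta_pos": [-0.7, 0.3, 101], "angular": [0, 0, 0]},
    {"fingers": 10, "delta_pos": [-0.7, 0.3, 101], "angular": [0, 0, 0]}
  ]
}}

```text
clock: 25.25
tool_pos: [0.3804, 0.2905, 0.0158]
orientation: [179.9, 0.0, 178.8]
force: [0.3, 0.2, -1.5]
opening: 0.0196
gripper_force: 30.0
```

>>> {"api": "apply_moves", "payload": {
  "deltas": [
    {"fingers": 10, "delta_pos": [1, -0.7, 4], "angular": [0, 0, 0]},
    {"fingers": 10, "delta_pos": [1, -0.7, 8], "angular": [0, 0, 0]},
    {"fingers": 10, "delta_pos": [1, -0.7, 12], "angular": [0, 0, 0]},
    {"fingers": 10, "delta_pos": [1, -0.7, 15], "angular": [0, 0, 0]},
    {"fingers": 10, "delta_pos": [1, -0.7, 15], "angular": [0, 0, 0]}
  ]
}}

```text
clock: 25.75
tool_pos: [0.3785, 0.2893, -0.0006]
orientation: [-180.0, -0.0, 178.8]
force: [0.2, -0.8, -0.9]
opening: 0.0198
gripper_force: 30.0
```

>>> {"api": "apply_moves", "payload": {
  "deltas": [
    {"fingers": 10, "delta_pos": [-0.5, 0, 2.5], "angular": [0, 0, 0]},
    {"fingers": 10, "delta_pos": [-0.5, 0, 5], "angular": [0, 0, 0]},
    {"fingers": 10, "delta_pos": [-0.5, 0, 5], "angular": [0, 0, 0]},
    {"fingers": 10, "delta_pos": [-0.5, 0, 5], "angular": [0, 0, 0]}
  ]
}}

```text
clock: 26.15
tool_pos: [0.3792, 0.2894, -0.0053]
orientation: [-180.0, -0.0, 178.8]
force: [-0.3, 0.5, -0.7]
opening: 0.0197
gripper_force: 30.0
```

Release, rise, and back off for a look.

>>> {"api": "apply_moves", "payload": {
  "deltas": [
    {"fingers": 45, "delta_pos": [0, 0, 0], "angular": [0, 0, 0]},
    {"fingers": 45, "delta_pos": [0, 0, 0], "angular": [0, 0, 0]},
    {"fingers": 45, "delta_pos": [0, 0, 0], "angular": [0, 0, 0]},
    {"fingers": 45, "delta_pos": [0, 0, 0], "angular": [0, 0, 0]},
    {"fingers": 45, "delta_pos": [0, 0, -10], "angular": [0, 0, 0]},
    {"fingers": 45, "delta_pos": [0, 0, -40], "angular": [0, 0, 0]},
    {"fingers": 45, "delta_pos": [0, 0, -85], "angular": [0, 0, 0]},
    {"fingers": 45, "delta_pos": [-30, 0, -130], "angular": [0, 0, 0]},
    {"fingers": 45, "delta_pos": [-70, 0, -170], "angular": [0, 0, 0]},
    {"fingers": 45, "delta_pos": [-105, -20, -205], "angular": [0, 0, 0]}
  ]
}}

```text
clock: 27.15
tool_pos: [0.4763, 0.2726, 0.1943]
orientation: [179.9, 0.1, 178.9]
force: [0.2, 1.4, 0.0]
opening: 0.0451
gripper_force: 0.0
```

>>> {"api": "apply_moves", "payload": {
  "deltas": [
    {"fingers": 45, "delta_pos": [-10, 0, 0], "angular": [0, 0, 0]},
    {"fingers": 45, "delta_pos": [-10, 0, 0], "angular": [0, 0, 0]},
    {"fingers": 45, "delta_pos": [-10, 0, 0], "angular": [0, 0, 0]}
  ]
}}

```text
clock: 27.45
tool_pos: [0.4841, 0.2708, 0.1903]
orientation: [-180.0, -0.1, 178.7]
force: [-1.4, 0.4, -0.8]
opening: 0.0452
gripper_force: 0.0
```

Run:
```python
from h import *
a,p,T=grab('wrist')
t,_,_=grab('top'); 
cv2.imwrite('pics/w12.png',np.hstack([cv2.resize(a[0:210,150:400],(400,336)),cv2.resize(t[110:280,100:400],(400,227))[:,:] if 0 else cv2.resize(t[120:270,110:300],(400,336))])[:,:,::-1])
h=cv2.cvtColor(a,cv2.COLOR_RGB2HSV)
m=((h[...,0]>=8)&(h[...,0]<20)&(h[...,1]>170)&(h[...,2]>150)).astype(np.uint8)*255; m[205:]=0
for b in blobs(m,300)[:2]: print(b[0],b[2],rect(b[3],.030,p,T)[:3])
m=((h[...,1]<70)&(h[...,2]>90)).astype(np.uint8)*255; m[205:]=0
for b in blobs(m,300)[:3]: print('grey',b[2],rect(b[3],.014,p,T)[:3])
```

```text
1375 [261  27  19  88] (array([365.6, 289.4]), array([20.7, 92.3]), 89.03)
grey [250 116  40  51] (array([444.9, 288.6]), array([49.1, 62.5]), 88.6)
grey [38 32 43 44] (array([337.8,  42.2]), array([48.8, 46.7]), 78.06)
grey [ 81 113  64  53] (array([438.2,  90.3]), array([80.4, 64.7]), 88.78)
```

View pics/w12.png

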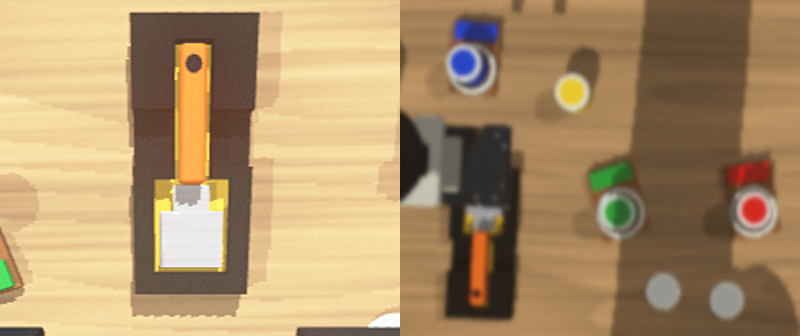

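The scraper lies in the recess with yellow play visible all round, blade in the wide end, and its fitted origin agrees with the foam. All three cups sit in their rings. I do a last numeric check of the lids, then hand in.

Run:
```python
from h import *
im,p,T=grab('top')
rg={'green':(.4386,.0955),'red':(.4438,-.0892),'blue':(.6275,.310)}; ok=True
for c,r in rg.items():
    L=[(cast(b[1],.05,p,T)[0][:2]-r)*1000 for b in blobs(mask(im,c),30)]
    d=min(L,key=np.linalg.norm); print(c,d.round(1)); ok&=np.linalg.norm(d)<6
im2,p2,T2=grab('wrist')
print(ok)
if ok: print(ctrl.close_job())
```

```text
green [0.8 0.6]
red [ 1.6 -0.6]
blue [1.8 1.4]
True
the job is handed in; nothing more can be done
None
```

The job is handed in: in the last camera check the green, red and blue cups stood within about 2.5 mm of their ring centres and the scraper lay home in the foam, blade in the wide end, while the yellow cup and white bottle were never touched.

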